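Close the coffee grinder and hold it running

TASK

The coffee grinder is filled and ready: pick up its lid, put it over the bowl with the lid's tongue in the pocket on the housing, press it down (gently, without leaning hard on it) so that the sprung run switch is pushed well in, and keep it running for at least four seconds. Finish while still holding the lid pressed down with the grinder running: do not let go, and leave the other things on the worktop where they are.

Things in the scene. Friction and masses are not known exactly. Their poses are not given: they have to be found in the camera images.
- lid_center (a point): Centre (half-way up, on the axis) of the loose grinder lid: a smoked dark plastic dome on a wider skirt, about 90 g, 66 mm high, standing open side down; its rim is 33 mm below this point. Grip the round dome, 61 mm across, 34 to 64 mm above the rim, from any side. z up; a black tongue stands out on the -x side.
- lid: The same lid, origin on its axis at the rim's level, axes as above. Skirt 80 mm outside, 74 mm inside, 22 mm high, a flare up to 29 mm, then the dome up to the flat top at 66 mm.
- lid_tongue (a point): Middle of the lower end of the lid's tongue: 14 mm wide, 24 mm high, reaching 48 mm from the lid's axis, its lower end flush with the rim. This point is 43.5 mm from the axis on the lid's -x side.
- grinder_seat (a point): On the fixed coffee grinder's axis at the level of its shoulder, where the lid's rim lands when fully down, 95 mm above the worktop. A steel bowl of 68 mm outer diameter stands 22 mm above the shoulder; the lid's skirt goes over it with 3 mm play all round. Put on with the same yaw as the grinder, the lid has its tongue in the pocket.
- grinder: The same grinder: a round steel and black housing 96 mm across, origin on its axis at the worktop's level. On its -x side a black ear stands out to 56 mm from the axis and carries the pocket.
- pocket (a point): Middle of the pocket for the tongue, at the shoulder's level, 45.5 mm from the grinder's axis on its -x side. Open above, 21 mm wide between two cheeks that rise 14 mm above the shoulder. In it stands the grey run switch, its top 8 mm above the shoulder; the tongue pushes it down.
- run_switch (a joint): Travel of the run switch, m: 0 up (off), grows as it is pressed down by the tongue; the lid's rim lands on the shoulder at 0.008. A spring pushes back with 2.5 N at 0 and 9.7 N at 0.008 (900 N/m); it comes up again as soon as it is let go. The grinder runs above 0.0045.
- mug: Off-white mug, 82 mm wide, 91 mm high, leave alone; origin at the middle of its underside, handle included.
- teaspoon: Steel teaspoon, 130 mm long, lying on the worktop; leave alone. Origin at its middle.
- canister: Round white canister, 87 mm wide, 100 mm high with its lid knob; leave alone. Origin under its centre.
- clip_jar: Clip-top glass jar, 86x71x109 mm; leave alone. Origin under its centre.
- tall_mug: Speckled mug, 90 mm wide and 127 mm with its handle, 107 mm high; leave alone. Origin under its centre.
Not all that is in view belongs to the job. Leave any blue or yellow look-alike of the lid alone.

How it is judged:
By the outcome, as a careful person would: the job done as asked, in the order asked, and still so for the second after the job is handed in, while the arm keeps its last pose, push and grip.
It also fails if it takes over 45 s, if anything falls off the work surface, if the arm or the gripper's body presses on something with over 40 N, if the wrist force passes 120 N, or if a joint passes its speed limit or range.

ROBOT

A 6-joint arm with a two-finger parallel gripper is mounted at the origin on a cart in front of the work surface, level with it; the furniture and walls round the work are solid. World frame = base frame: x ahead of the robot, y to its left, z up, the work surface at z = 0. Lengths are in m, angles in rad, forces in N, time in s.
With the tool pointing down it reaches from about 0.275 to 0.975 m from the base axis. Payload 8.4 kg.
Tool frame: the origin (TCP) lies between the finger pads; the fingertips stand r.tcp_to_tips ahead of it and the grasp point (between the pads) lies 2 mm behind it (r.tcp_to_tips is the distance from the TCP to the fingertips, in m); z points along the fingers, y is the direction in which the jaws open and shut (so a half turn about z gives the same grasp; the last joint's range is limited). The gripper opens to 92 mm and grips with 3 to 60 N. Pads are 20 mm wide; open, the fingers measure 128 mm over their backs; the gripper's body (75 mm by 189 mm) begins 69 mm behind the grasp point.
Start: joints at [-1.286, 0.353, 1.633, -0, 1.155, -0.002], TCP at [0.177, -0.599, 0.232] pointing down, gripper open.
Joint ranges: [-2.63, 2.63], [-0.92, 2.1], [0.06, 2.66], [-1.3, 4.44], [0, 2.69], [-3.02, 3.02]. Speed limits (rad/s): [2.22, 2.22, 2.79, 3.14, 3.14, 3.14].

INTERFACE

Orientations are given as [roll, pitch, yaw] about the fixed x, y, z axes, in that order (R = Rz(yaw) Ry(pitch) Rx(roll)).
In Python, from plant import r, effector, planner, telemetry, optics, order gives the robot as it stands. The module is installed in compiled form; this text tells all that it offers. Calls block until the motion is done:
- r.move_ptp(position, orientation): joint-space move of the TCP to a pose.
- r.servo_line(position, velocity=0.15, rot=None): straight line of the TCP; rot=None keeps the orientation; velocity is the mean speed in m/s.
- r.move_j(angles): joint-space move.
- effector.move_gripper(opening, force=None): finger opening in m; force is the grip in N (None keeps the last); returns when the fingers have stopped.
- r.hold(seconds).
- planner.ik(position, orientation): joint angles nearest the present ones, or None.
- telemetry.sense(): the state.
- optics.grab_frame(name): name is "side" or "top"; returns (picture, depth): 480x640x3 uint8, red, green, blue; 480x640 float32, m along the optical axis (not along the pixel's ray), 0 where there is no reading.
- optics.camera_params(name): a dict with "fx", "fy", "cx", "cy" (pixels), "world_from_camera" (4x4, takes a point from camera to world coordinates). Camera axes: x right, y down, z forward; pixel columns grow to the right and rows downward; lengths in m; the calibration is good to about 2 mm. A picture is of the moment at which its call begins. camera_params takes no time and is no camera call.
A pose or a line that the arm cannot do raises r.Unreachable and nothing moves.
- order.finish_job(): hands the job in, once; it reports no verdict.
The state is a dict: "t": time; "joint_pos": joint angles; "joint_vel": joint speeds; "joint_torque": joint torques, N m; "ee_pos": TCP position; "ee_rot": TCP orientation; "ft_force": force on the tool from outside, world axes, zero at the start; "ft_torque": the same for the moment, N m; "opening": finger opening in m.
Only numpy, scipy, OpenCV 4.12 (cv2) and the standard library are available. Lean on these libraries where they do the work, as an engineer would, in place of code of your own. Each camera call takes 0.05 s, during which the arm holds its last target.

## Working session

There is one attempt and no reset: what is moved stays moved. The work goes in short steps, each a Python script; the robot and the scene stay as the last script left them, time stands still between calls to the robot, and variables do not carry over. Pictures are saved under pics/ and viewed, and the job is handed in when it is done.

```bash
mkdir -p pics
cat > h.py <<'E'
import numpy as np, cv2
from plant import r, effector, planner, telemetry, optics, order
E
python3 - <<'E'
from h import *
s=telemetry.sense(); print({k:np.round(v,3) for k,v in s.items()}, r.tcp_to_tips)
for n in("side","top"):
    p,d=optics.grab_frame(n); cv2.imwrite(f"pics/{n}0.png",p[:,:,::-1]); np.save(f"{n}0.npy",d); np.save(f"{n}0p.npy",p)
    c=optics.camera_params(n); print(n,{k:np.round(v,3) for k,v in c.items()})
E
```

```text
{'t': np.float64(0.0), 'joint_pos': array([-1.286,  0.354,  1.634, -0.   ,  1.155, -0.002]), 'joint_vel': array([ 0.001, -0.003, -0.002, -0.   ,  0.   , -0.001]), 'joint_torque': array([ 2.0000e-03, -5.9383e+01, -3.3421e+01,  7.0000e-02,  2.3000e-02,
       -0.0000e+00]), 'ee_pos': array([ 0.177, -0.599,  0.231]), 'ee_rot': array([-3.14 , -0.   ,  0.287]), 'ft_force': array([-0.389,  0.577,  0.817]), 'ft_torque': array([0.007, 0.031, 0.062]), 'opening': np.float64(0.092)} 0.017
side {'fx': np.float64(553.163), 'fy': np.float64(553.163), 'cx': np.float64(321.823), 'cy': np.float64(246.367), 'world_from_camera': array([[ 0.999,  0.036, -0.022,  0.56 ],
       [ 0.037, -0.491,  0.87 , -0.92 ],
       [ 0.021, -0.87 , -0.492,  0.62 ],
       [ 0.   ,  0.   ,  0.   ,  1.   ]])}
top {'fx': np.float64(516.076), 'fy': np.float64(516.076), 'cx': np.float64(313.889), 'cy': np.float64(239.593), 'world_from_camera': array([[-0.003, -0.986,  0.168,  0.349],
       [-1.   ,  0.005,  0.016,  0.008],
       [-0.016, -0.168, -0.986,  1.313],
       [ 0.   ,  0.   ,  0.   ,  1.   ]])}
```

View pics/side0.png

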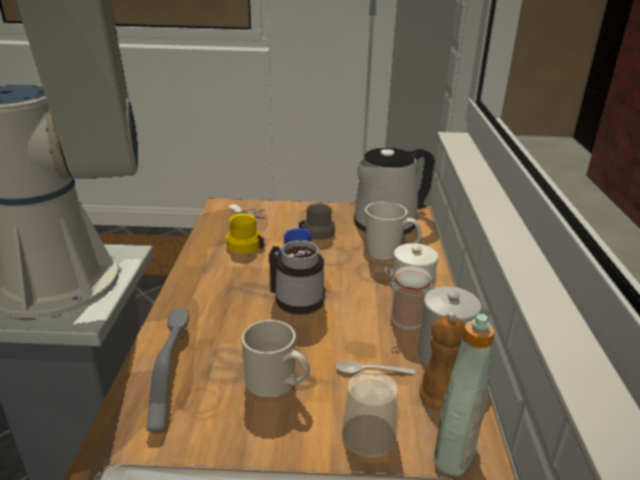

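View pics/top0.png

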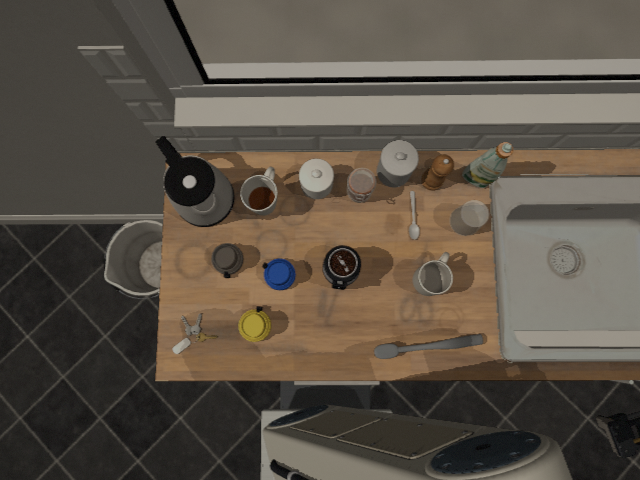

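Candidates for the lid in the top view: a smoked dark one at (228,260), a blue one at (280,275) and a yellow one at (254,326). The description fits the dark one. The grinder is at (341,265) with its ear at (339,283). Next I'll check this in close crops.

Run:
```python
import numpy as np,cv2
t=cv2.imread("pics/top0.png"); s=cv2.imread("pics/side0.png")
f=lambda im,x,y,w,h:cv2.resize(im[y:y+h,x:x+w],(390,390),interpolation=cv2.INTER_CUBIC)
a=np.hstack([f(t,198,230,60,60),f(t,312,235,60,60)])
cv2.imwrite("pics/crop_top.png",cv2.convertScaleAbs(a,alpha=1.8,beta=10))
a=np.hstack([f(s,285,190,65,65),f(s,255,230,85,85)])
cv2.imwrite("pics/crop_side.png",cv2.convertScaleAbs(a,alpha=1.8,beta=10))
```

```text
(no output)
```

View pics/crop_top.png

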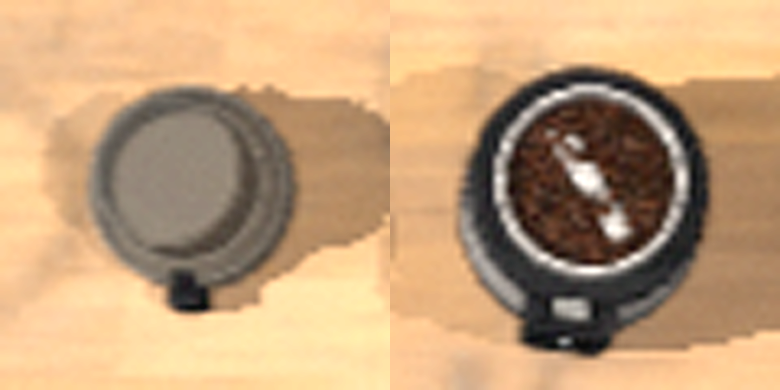

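View pics/crop_side.png

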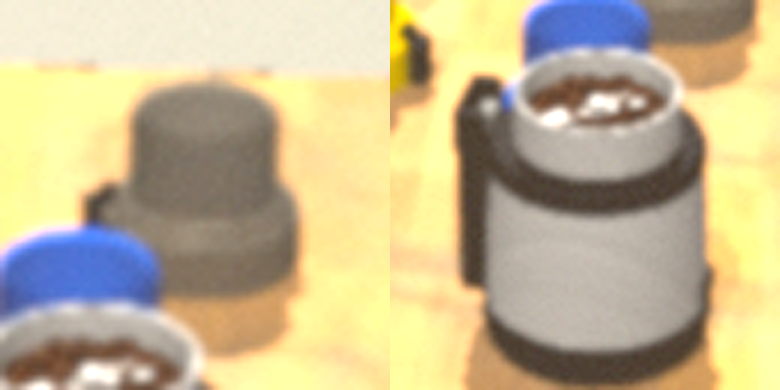

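The dark dome with its black tongue towards the robot (top crop) is the right lid. The grinder's bowl, ear and grey switch are clearly visible. Next is measuring them.

```bash
cat >> h.py <<'E'
def plane(n,u,v,z):
    c=optics.camera_params(n); T=c["world_from_camera"]
    u=np.atleast_1d(u).astype(float);v=np.atleast_1d(v).astype(float)
    d=np.stack([(u-c["cx"])/c["fx"],(v-c["cy"])/c["fy"],np.ones_like(u)],1)@T[:3,:3].T
    return T[:3,3]+d*((z-T[2,3])/d[:,2])[:,None]
def cloud(n,d):
    c=optics.camera_params(n); T=c["world_from_camera"]
    v,u=np.indices(d.shape); P=np.stack([(u-c["cx"])/c["fx"]*d,(v-c["cy"])/c["fy"]*d,d],-1)
    return P@T[:3,:3].T+T[:3,3]
E
python3 - <<'E'
from h import *
d=np.load("top0.npy");p=np.load("top0p.npy");W=cloud("top",d)
def box(u,v,h): 
    m=np.zeros(d.shape,bool); m[v-h:v+h,u-h:u+h]=1; return m&(d>0)
g=p.astype(int).max(2)
def rep(name,m,z):
    v,u=np.nonzero(m)
    if len(u)<5: print(name,len(u));return
    P=plane("top",u,v,z); (cx,cy),rad=cv2.minEnclosingCircle(P[:,:2].astype(np.float32))
    print(name,len(u),"centroid",P[:,:2].mean(0).round(4),"circ",round(cx,4),round(cy,4),round(rad,4),"medZ",np.median(W[...,2][m]).round(4))
L=box(228,260,22)
rep("lid top",L&(abs(W[...,2]-.066)<.004),.066)
rep("skirt .02-.035",L&(W[...,2]>.012)&(W[...,2]<.04),.022)
rep("lid tongue dark",L&(g<45)&(W[...,2]>.01),.024)
print("table z",np.median(W[...,2][box(310,310,8)]))
G=box(342,265,28)
rep("bowl >.108",G&(W[...,2]>.108)&(W[...,2]<.125),.117)
rep("bowl bright",G&(g>110)&(W[...,2]>.108),.117)
sh=G&(abs(W[...,2]-.095)<.004); rep("shoulder",sh,.095)
for (u0,v0,nm) in((228,260,"lid"),(342,265,"gr")):
    print(nm);print((W[v0-4:v0+26:1,u0-14:u0+14,2]*1000).round().astype(int)) if nm=="gr" else print((W[v0+4:v0+20,u0-14:u0+14,2]*1000).round().astype(int))
E
```

```text
lid top 397 centroid [0.5227 0.2496] circ 0.5224 0.2504 0.0296 medZ 0.0658
skirt .02-.035 306 centroid [0.5116 0.2409] circ 0.5181 0.251 0.0443 medZ 0.0254
lid tongue dark 78 centroid [0.4977 0.241 ] circ 0.5088 0.2414 0.0359 medZ 0.0381
table z 0.00014528187697360195
bowl >.108 418 centroid [ 0.4958 -0.0384] circ 0.488 -0.0336 0.0463 medZ 0.1105
bowl bright 46 centroid [ 0.4957 -0.0405] circ 0.4993 -0.0385 0.0334 medZ 0.1154
shoulder 403 centroid [ 0.4946 -0.0372] circ 0.493 -0.0356 0.0511 medZ 0.0949
lid
[[27 67 67 65 67 68 69 63 68 64 68 64 68 69 65 63 67 60 56 50 46 35 27 28
  23 22 27 11]
 [26 26 64 65 64 68 66 68 64 64 65 62 66 65 70 66 63 54 49 41 31 29 28 26
  22 17 18  7]
 [21 29 31 59 62 66 67 65 66 66 62 67 63 66 62 65 50 45 42 33 33 27 26 20
  24 24 10 -1]
 [27 20 26 31 47 64 61 57 60 64 64 63 63 61 55 50 47 41 31 30 29 25 27 23
  21 11  6  0]
 [15 25 27 27 28 30 49 52 47 60 56 55 54 48 39 39 32 31 31 30 28 28 23 22
  16  7  1 -4]
 [ 0 20 25 27 24 29 31 28 30 35 37 42 36 31 27 28 26 26 29 29 28 23 22 18
  10 -1  0 -7]
 [ 1  1 22 24 25 27 24 24 30 27 25 34 26 31 30 29 26 2
[... 4490 characters left out ...]
2   94   95  103  104  111  108  110  109  107
   111  110  108  107    0    0   -2   -1    4    1   -2    1    0    4]
 [   7    4    0    0   48   56   64   66   72   75   81   85   91   98
   105  107  107  105   -2   -2   -3    0    5    3   -3   -1   -3   -3]
 [   0    2    2    3   -1    1   29   35   37   42   51   55   57   65
    71   72   67    2   -7    0    2   -3   -3    0    5    4    5    1]
 [  -3   -2    1    4   -2    5    3    0    1    2   -2    2   31   33
    41   44    0   -3   -1   -2   -3    1    1    2    0   -2    6    3]
 [  -2    1   -2    2   -2    5    3   -4   -3    2   -3   -1    1    2
     1    1   -2    0   -3    2    3   -5    0    4   -1    1    2    1]]
```

Run:
```python
from h import *
def look(n,lid0=np.array([.5227,.2496]),gr0=np.array([.496,-.038])):
    d=np.load(n+"0.npy");p=np.load(n+"0p.npy");W=cloud(n,d);Z=W[...,2]; ok=(d>0)
    g=p.astype(int).max(2)
    R=np.hypot(W[...,0]-lid0[0],W[...,1]-lid0[1])
    v,u=np.nonzero(ok&(R<.036)&(Z>.060)&(Z<.076)); P=plane(n,u,v,.066)
    c=P[:,:2].mean(0); h=cv2.convexHull(P[:,:2].astype(np.float32)); (cc,ra)=cv2.minEnclosingCircle(h)
    print(n,"lid top",len(u),c.round(4),np.round(cc,4),round(ra,4))
    R=np.hypot(W[...,0]-c[0],W[...,1]-c[1])
    m=ok&(R>.041)&(R<.053)&(Z>.015)&(Z<.03)
    m&=(g<60) 
    if m.sum():
        q=np.median(W[m][:,:2],0); q2=W[m][:,:2].mean(0); e=q2-c; print("  tongue",m.sum(),q.round(4),q2.round(4),"dist",np.hypot(*e).round(4),"yaw",np.degrees(np.arctan2(-e[1],-e[0])).round(1))
    R=np.hypot(W[...,0]-gr0[0],W[...,1]-gr0[1])
    # bowl rim
    m=ok&(R>.028)&(R<.038)&(Z>.113)&(Z<.123); v,u=np.nonzero(m); P=plane(n,u,v,.117)[:,:2]
    A=np.c_[2*P,np.ones(len(P))]; s=np.linalg.lstsq(A,(P**2).sum(1),rcond=None)[0]
    c=s[:2]; print("  bowl",len(u),c.round(4),np.sqrt(s[2]+c@c).round(4))
    # black shoulder outer edge disc
    R=np.hypot(W[...,0]-c[0],W[...,1]-c[1])
    m=ok&(R>.041)&(R<.060)&(Z>.103)&(Z<.116); v,u=np.nonzero(m);P=plane(n,u,v,.109)[:,:2]
    q=P.mean(0);e=q-c; (rc,sz,an)=cv2.minAreaRect(P.astype(np.float32)); 
    print("  cheeks",m.sum(),q.round(4),"yaw",np.degrees(np.arctan2(-e[1],-e[0])).round(1),np.round(rc,4),np.round(sz,4),round(an,1))
    e=np.array(rc)-c; print("   rectyaw",np.degrees(np.arctan2(-e[1],-e[0])).round(1),np.hypot(*e).round(4))
    m=ok&(R>.040)&(R<.054)&(Z>.098)&(Z<.11)&(g>75)&(W[...,0]<c[0]-.03)
    if m.sum(): v,u=np.nonzero(m);q=plane(n,u,v,.103)[:,:2].mean(0);e=q-c;print("  switch",m.sum(),q.round(4),np.hypot(*e).round(4),"yaw",np.degrees(np.arctan2(-e[1],-e[0])).round(1))
look("top");look("side")
for nm,pt in(("mug",(435,277)),("blue",(280,275)),("yellow",(254,326)),("canL",(316,178)),("mugTL",(260,195)),("jar",(361,185)),("kettle",(190,182))): print(nm,plane("top",*pt,.08).round(3)[0])
```

```text
top lid top 444 [0.5226 0.25  ] [0.5222 0.2503] 0.0298
  tongue 15 [0.4775 0.2495] [0.4778 0.2492] dist 0.0448 yaw 1.0
  bowl 92 [ 0.4991 -0.0384] 0.0326
  cheeks 55 [ 0.4489 -0.0311] yaw -8.2 [ 0.4497 -0.0308] [0.0329 0.013 ] 80.3
   rectyaw -8.7 0.05
  switch 12 [ 0.4542 -0.0317] 0.0454 yaw -8.5
side lid top 229 [0.5209 0.2392] [0.5203 0.238 ] 0.0322
  tongue 4 [0.4782 0.2461] [0.4786 0.2463] dist 0.0429 yaw -9.5
  bowl 105 [ 0.4976 -0.0447] 0.0325
  cheeks 60 [ 0.4477 -0.0398] yaw -5.6 [ 0.4489 -0.0398] [0.0391 0.0136] 82.7
   rectyaw -5.8 0.0489
  switch 13 [ 0.4536 -0.0307] 0.0462 yaw -17.7
mug [ 0.467 -0.261  0.08 ]
blue [0.473 0.109 0.08 ]
yellow [0.353 0.17  0.08 ]
canL [0.714 0.022 0.08 ]
mugTL [0.671 0.16  0.08 ]
jar [ 0.695 -0.089  0.08 ]
kettle [0.706 0.335 0.08 ]
```

Top view results, cross-checked against the side view:

| Item | x, y (m) | Yaw |
|---|---|---|
| Lid axis | (0.5225, 0.250) | about +1° |
| Grinder axis | (0.499, -0.0385) | about -8.7° |

I'll put the jaws along the lid's x axis, because that resists the switch's tilting moment best. Next I'll check reach and go above the lid.

```bash
cat >> h.py <<'E'
LID=np.array([.5225,.2500]); GR=np.array([.4990,-.0385]); YL=np.radians(1.0); YG=np.radians(-8.7)
E
python3 - <<'E'
from h import *
for k in(-np.pi/2,np.pi/2):
    for n,(p,z,y) in{"lid":(LID,.051,YL),"up":(LID,.25,YL),"gr":(GR,.146,YG),"grup":(GR,.25,YG)}.items():
        q=planner.ik([*p,z],[np.pi,0,y+k]); print(round(k,2),n,None if q is None else np.round(q,2))
E
```

```text
-1.57 lid [ 0.44  0.51  1.86 -0.    0.77 -2.72]
-1.57 up [ 0.44  0.26  1.71  0.    1.16 -2.72]
-1.57 gr None
-1.57 grup None
1.57 lid [ 0.44  0.51  1.86 -0.    0.77  0.43]
1.57 up [ 0.44  0.26  1.71 -0.    1.16  0.43]
1.57 gr [-0.08  0.27  1.98 -0.    0.9   0.07]
1.57 grup [-0.08  0.14  1.87 -0.    1.13  0.07]
```

Run:
```python
from h import *
o=[np.pi,0,YL+np.pi/2]
r.move_ptp([.45,-.1,.33],[np.pi,0,np.pi/2])
r.move_ptp([*LID,.20],o)
s=telemetry.sense();print(s["t"],s["ee_pos"].round(4),s["ee_rot"].round(3),s["ft_force"].round(2))
r.servo_line([*LID,.11],.15)
for n in("side","top"):
    p,d=optics.grab_frame(n); cv2.imwrite(f"pics/{n}1.png",p[:,:,::-1])
a=cv2.imread("pics/side1.png")[150:310,220:420]; cv2.imwrite("pics/s1c.png",cv2.resize(a,None,fx=3.5,fy=3.5,interpolation=cv2.INTER_CUBIC))
```

```text
3.5917 [0.5229 0.2491 0.2005] [3.141 0.    1.587] [0.53 0.21 0.34]
```

View pics/s1c.png

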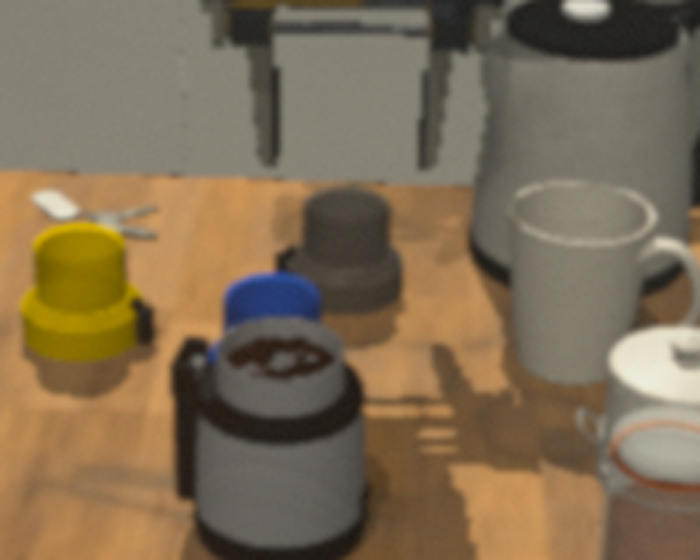

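View pics/top1.png

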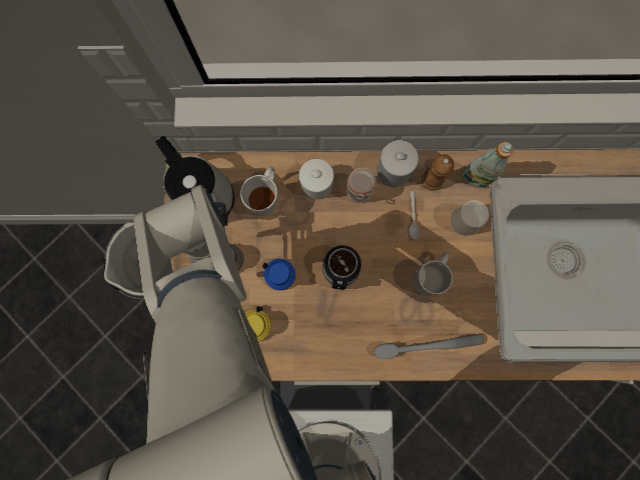

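In the side view the open fingers (crop columns 265 and 430) straddle the lid (column 347) evenly. Before going lower I'll check the clearance to the kettle.

Run:
```python
from h import *
W=np.concatenate([cloud(n,np.load(n+"0.npy")).reshape(-1,3) for n in("top","side")])
m=(W[:,2]>.09)&(W[:,2]<.3)&(W[:,0]>.5)&(W[:,0]<.85)&(W[:,1]>.18)&(W[:,1]<.5)
P=W[m];print(P.min(0),np.percentile(P,[1,99],axis=0).round(3))
dx=np.maximum(abs(P[:,0]-.5225)-.0945,0);dy=np.maximum(abs(P[:,1]-.25)-.0375,0);print("min clearance to body footprint",np.sort(np.hypot(dx,dy))[[0,5,20]].round(3))
```

```text
[0.60663572 0.18000996 0.0900206 ] [[0.615 0.184 0.092]
 [0.847 0.493 0.297]]
min clearance to body footprint [0. 0. 0.]
```

Run:
```python
from h import *
for n in("top","side"):
    W=cloud(n,np.load(n+"0.npy"));Z=W[...,2]
    dx=np.maximum(abs(W[...,0]-.5225)-.0945,0);dy=np.maximum(abs(W[...,1]-.25)-.0375,0);D=np.hypot(dx,dy)
    m=(Z>.1)&(Z<.35)&(D<.05)
    v,u=np.nonzero(m);i=np.argsort(D[m])[::max(1,len(u)//15)]
    print(n,len(u));print(np.c_[u[i],v[i],W[m][i].round(3),D[m][i].round(3)])
```

```text
top 889
[[2.08e+02 2.14e+02 6.09e-01 2.72e-01 1.46e-01 0.00e+00]
 [2.05e+02 2.15e+02 6.15e-01 2.88e-01 1.08e-01 1.00e-03]
 [1.97e+02 2.03e+02 6.29e-01 2.92e-01 1.73e-01 1.30e-02]
 [2.14e+02 2.01e+02 6.35e-01 2.55e-01 1.66e-01 1.80e-02]
 [1.97e+02 1.98e+02 6.40e-01 2.91e-01 1.78e-01 2.30e-02]
 [1.92e+02 1.98e+02 6.39e-01 3.02e-01 1.82e-01 2.60e-02]
 [2.06e+02 1.95e+02 6.46e-01 2.71e-01 1.79e-01 2.90e-02]
 [1.88e+02 2.09e+02 6.21e-01 3.19e-01 1.47e-01 3.20e-02]
 [2.16e+02 1.96e+02 6.51e-01 2.54e-01 1.50e-01 3.40e-02]
 [2.05e+02 1.92e+02 6.54e-01 2.74e-01 1.77e-01 3.70e-02]
 [2.21e+02 1.99e+02 6.56e-01 2.52e-01 1.02e-01 3.90e-02]
 [1.85e+02 2.09e+02 6.24e-01 3.29e-01 1.38e-01 4.20e-02]
 [2.17e+02 1.94e+02 6.61e-01 2.56e-01 1.33e-01 4.40e-02]
 [1.81e+02 2.06e+02 6.26e-01 3.32e-01 1.59e-01 4.60e-02]
 [2.19e+02 1.93e+02 6.65e-01 2.52e-01 1.26e-01 4.80e-02]
 [1.98e+02 1.86e+02 6.67e-01 2.89e-01 1.81e-01 5.00e-02]]
side 1026
[[3.60e+02 1.83e+02 6.15e-01 2.72e-01 1.19e-01 0.00e+00]
 [3.59e+02 1.70e+02 6.11e-01 2.68e-01 1.52e-01 0.00e+00]
 [3.63e+02 1.79e+02 6.21e-01 2.58e-01 1.34e-01 4.00e-03]
 [3.65e+02 1.86e+02 6.27e-01 2.57e-01 1.18e-01 1.00e-02]
 [3.68e+02 1.71e+02 6.31e-01 2.53e-01 1.56e-01 1.40e-02]
 [3.70e+02 1.70e+02 6.35e-01 2.49e-01 1.60e-01 1.80e-02]
 [3.70e+02 1.88e+02 6.38e-01 2.55e-01 1.14e-01 2.10e-02]
 [3.73e+02 1.72e+02 6.42e-01 2.53e-01 1.54e-01 2.50e-02]
 [3.74e+02 1.80e+02 6.46e-01 2.56e-01 1.34e-01 2.90e-02]
 [3.75e+02 1.86e+02 6.49e-01 2.53e-01 1.21e-01 3.20e-02]
 [3.76e+02 1.93e+02 6.53e-01 2.52e-01 1.04e-01 3.60e-02]
 [3.79e+02 1.60e+02 6.55e-01 2.74e-01 1.75e-01 3.80e-02]
 [3.66e+02 2.07e+02 6.27e-01 1.73e-01 1.05e-01 4.10e-02]
 [3.82e+02 1.63e+02 6.61e-01 2.58e-01 1.75e-01 4.40e-02]
 [3.83e+02 1.64e+02 6.64e-01 2.63e-01 1.70e-01 4.70e-02]
 [3.77e+02 1.52e+02 6.53e-01 3.22e-01 1.77e-01 5.00e-02]]
```

Good that I checked: the kettle's spout (about 0.61, 0.27, z up to 0.18) lies within the gripper body's footprint at this yaw. I'll choose a different jaw angle.

Run:
```python
from h import *
s=telemetry.sense();print(s["t"],s["ft_force"].round(2),s["ee_pos"].round(4))
def clr(c,zmin,ths,zmax=.4):
    W=np.concatenate([cloud(n,np.load(n+"0.npy"))[np.load(n+"0.npy")>0] for n in("top","side")])
    P=W[(W[:,2]>zmin)&(W[:,2]<zmax)&(W[:,0]>.2)&(np.hypot(*(W[:,:2]-c).T)<.25)][:,:2]-c
    for th in ths:
        a=np.radians(th);x=P@[np.cos(a),np.sin(a)];y=P@[-np.sin(a),np.cos(a)]
        D=np.sort(np.hypot(np.maximum(abs(x)-.0945,0),np.maximum(abs(y)-.0375,0)));print(th,D[[0,5]].round(3) if len(D)>5 else len(D))
print("lid zmin .10");clr(LID,.10,range(-90,90,15))
print("grinder zmin .18");clr(GR,.18,[-60,-45,-30,0])
```

```text
4.4417 [0.25 0.48 0.11] [0.5234 0.2502 0.1112]
lid zmin .10
-90 [0.047 0.047]
-75 [0.041 0.044]
-60 [0.028 0.029]
-45 [0.028 0.029]
-30 [0.011 0.013]
-15 [0. 0.]
0 [0. 0.]
15 [0. 0.]
30 [0. 0.]
45 [0. 0.]
60 [0.011 0.014]
75 [0.034 0.034]
grinder zmin .18
-60 0
-45 0
-30 0
0 0
```

```bash
cat >> h.py <<'E'
TH=np.radians(45)   # tool yaw at lid yaw YL -> grasp yaw
E
python3 - <<'E'
from h import *
r.servo_line([*LID,.20],.25)
r.move_ptp([*LID,.20],[np.pi,0,TH])
r.servo_line([*LID,.075],.15)
print(telemetry.sense()["ft_force"].round(2))
r.servo_line([*LID,.052],.05)
s=telemetry.sense();print(s["t"],s["ft_force"].round(2),s["ee_pos"].round(4),s["ee_rot"].round(3))
effector.move_gripper(.055,40)
s=telemetry.sense();print(s["t"],s["ft_force"].round(2),s["ee_pos"].round(4),s["opening"])
p,d=optics.grab_frame("side"); a=p[150:310,220:420,::-1]; cv2.imwrite("pics/s2c.png",cv2.resize(a,None,fx=3.5,fy=3.5,interpolation=cv2.INTER_CUBIC))
E
```

```text
[-0.35  0.06  0.05]
7.3333 [-0.58 -0.09  0.5 ] [0.5224 0.2499 0.0517] [-3.141e+00  1.000e-03  7.850e-01]
7.925 [-0.53  0.33  1.46] [0.5226 0.25   0.0521] 0.059504221719873886
```

View pics/s2c.png

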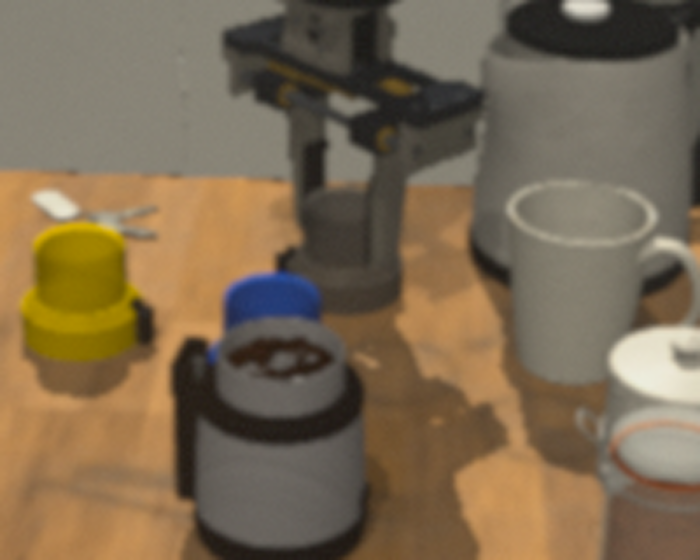

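Gripped: the opening is 59.5 mm, with a finger either side of the dome at crop (345,230). Next is to lift, carry and hover 20 mm over the bowl, then look.

```bash
cat >> h.py <<'E'
YP=TH+YG-YL   # tool yaw at grinder
E
python3 - <<'E'
from h import *
r.servo_line([*LID,.25],.25)
r.move_ptp([*GR,.25],[np.pi,0,YP])
r.servo_line([*GR,.052+.137],.15)
s=telemetry.sense();print(s["t"],s["ft_force"].round(2),s["ee_pos"].round(4),s["ee_rot"].round(3),s["opening"])
for n in("side","top"):
    p,d=optics.grab_frame(n); cv2.imwrite(f"pics/{n}3.png",p[:,:,::-1]); np.save(n+"3.npy",d); np.save(n+"3p.npy",p)
a=cv2.imread("pics/side3.png")[180:320,230:400]; cv2.imwrite("pics/s3c.png",cv2.resize(a,None,fx=4.2,fy=4.2,interpolation=cv2.INTER_CUBIC))
a=cv2.imread("pics/top3.png")[215:325,280:400]; cv2.imwrite("pics/t3c.png",cv2.resize(a,None,fx=5,fy=5,interpolation=cv2.INTER_CUBIC))
E
```

```text
10.5917 [-0.1  -0.23 -0.36] [ 0.4994 -0.0379  0.1893] [-3.141  0.     0.617] 0.059792027547704636
```

View pics/s3c.png

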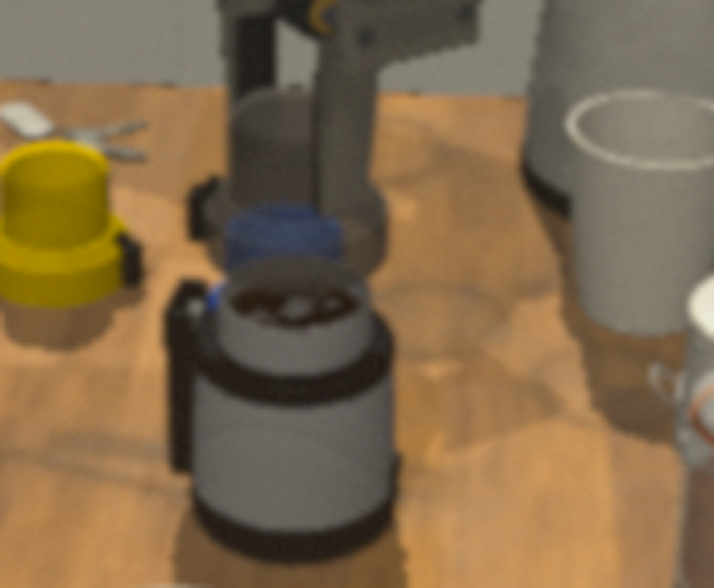

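View pics/t3c.png

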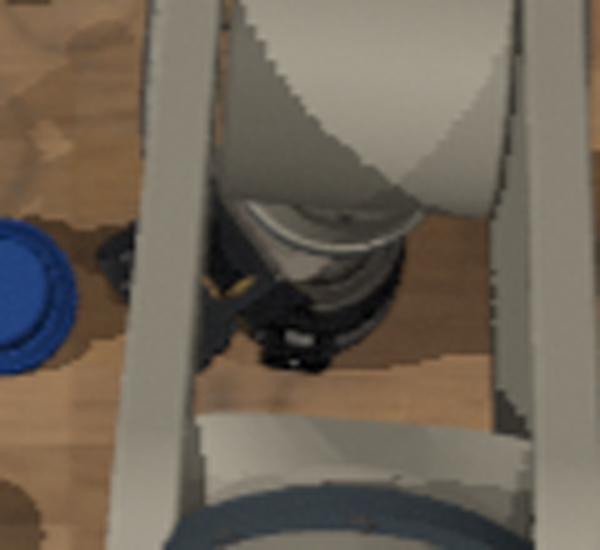

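Run:
```python
from h import *
c=optics.camera_params("side");T=np.linalg.inv(c["world_from_camera"])
def pr(P):
    q=T[:3,:3]@P+T[:3,3];return np.array([c["fx"]*q[0]/q[2]+c["cx"],c["fy"]*q[1]/q[2]+c["cy"]]),q[2]
for n,P in{"lid rim centre":[*GR,.137],"lid top":[*GR,.203],"bowl top":[*GR,.117],"tongue":[GR[0]-.0435*np.cos(YG),GR[1]-.0435*np.sin(YG),.137]}.items():
    uv,z=pr(np.array(P)); print(n,uv.round(1),"crop",((uv-[230,180])*4.2).round(0),round(z,3))
d=np.load("side3.npy");W=cloud("side",d)
for cr in[(285,235),(285,140),(285,215),(230,235),(345,150),(365,240),(210,210)]:
    u,v=int(230+cr[0]/4.2),int(180+cr[1]/4.2);print(cr,W[v,u].round(3))
```

```text
lid rim centre [300.5 238.3] crop [296. 245.] 1.006
lid top [300.5 205.4] crop [296. 107.] 0.973
bowl top [300.5 247.9] crop [296. 285.] 1.016
tongue [277.3 235.7] crop [199. 234.] 1.013
(285, 235) [ 0.495 -0.072  0.161]
(285, 140) [ 0.495 -0.064  0.2  ]
(285, 215) [ 0.495 -0.067  0.167]
(230, 235) [ 0.472 -0.067  0.158]
(345, 150) [ 0.521 -0.075  0.203]
(365, 240) [ 0.528 -0.065  0.155]
(210, 210) [ 0.463 -0.047  0.157]
```

The lid is see-through: the blue dome shows behind it, but the depth reads the lid's surface. Pixel projections agree with the prediction. I'll fit the lid's skirt and the bowl in the same side depth image to get their relative offset.

Run:
```python
from h import *
from scipy.optimize import least_squares
ray0=optics.camera_params("side")["world_from_camera"][:3,3]
def fit(P,R,c0):
    f=lambda c:np.hypot(P[:,0]-c[0],P[:,1]-c[1])-R
    s=least_squares(f,c0,loss="soft_l1",f_scale=.002);return s.x,np.std(f(s.x)),len(P)
for tag in("3","0"):
    d=np.load(f"side{tag}.npy");W=cloud("side",d)[d>0]
    rr=np.hypot(*(W[:,:2]-GR).T); ang=np.degrees(np.arctan2(*(W[:,:2]-GR).T[::-1]))
    def sel(z0,z1,r0,r1,a0=-165,a1=-10): return W[(W[:,2]>z0)&(W[:,2]<z1)&(rr>r0)&(rr<r1)&(ang>a0)&(ang<a1)]
    print(tag)
    if tag=="3": print(" skirt",fit(sel(.141,.157,.034,.047,-150),.040,GR)); print(" dome",fit(sel(.172,.198,.025,.037,-150,-100),.0305,GR))
    print(" bowl",fit(sel(.099,.115,.029,.040),.034,GR)); print(" housing",fit(sel(.02,.08,.042,.054,-150),.048,GR))
d=np.load("top0.npy");W=cloud("top",d)[d>0];rr=np.hypot(*(W[:,:2]-GR).T);P=W[(W[:,2]>.112)&(W[:,2]<.122)&(rr>.030)&(rr<.037)]
print("top bowl rim",fit(P,.033,GR))
# shoulder outer edge centroid (top, exclude ear)
m=(W[:,2]>.088);mm=m&(rr<.06)&(W[:,0]>GR[0]-.0);print(np.sort(rr[mm])[-10:].round(4))
d=np.load("side3.npy");p=np.load("side3p.npy");W=cloud("side",d)
g=p.astype(int).max(2);q=W-np.r_[GR,0]
m=(d>0)&(W[...,2]>.139)&(W[...,2]<.163)&(q[...,0]<-.037)&(q[...,0]>-.055)&(abs(q[...,1])<.03)
v,u=np.nonzero(m);print(len(u),np.c_[u,v,(W[m]*1000).round(),g[m]][:60])
```

```text
3
 skirt (array([ 0.49786785, -0.03746376]), np.float64(0.0013175141078428723), 346)
 dome (array([ 0.49840794, -0.03786842]), np.float64(0.0012197867428271217), 160)
 bowl (array([ 0.49723414, -0.03930229]), np.float64(0.0011742651598781082), 279)
 housing (array([ 0.49686643, -0.03676172]), np.float64(0.0015842322889710549), 1277)
0
 bowl (array([ 0.49733499, -0.03927548]), np.float64(0.0013533873797718372), 274)
 housing (array([ 0.49694194, -0.03669825]), np.float64(0.00155453632014856), 1266)
top bowl rim (array([ 0.49903331, -0.03829992]), np.float64(0.0007379200826337425), 95)
[0.0446 0.0446 0.0446 0.0446 0.0447 0.0447 0.0448 0.0448 0.045  0.0451]
79 [[275. 224. 452. -32. 161. 123.]
 [276. 224. 454. -29. 159.  93.]
 [277. 224. 455. -27. 159.  75.]
 [278. 224. 458. -35. 163.  61.]
 [275. 225. 452. -33. 159.  97.]
 [276. 225. 454. -30. 158.  65.]
 [277. 225. 456. -32. 159.  47.]
 [278. 225. 459. -39. 163.  41.]
 [279. 225. 460. -38. 162.  39.]
 [280. 225. 462. -37. 162.  45.]
 [274. 226. 451. -35. 159. 118.]
 [275. 226. 453. -39. 161.  78.]
 [276. 226. 455. -37. 160.  52.]
 [277
[... 846 characters left out ...]
  37.]
 [278. 230. 458. -39. 153.  52.]
 [279. 230. 461. -49. 158.  67.]
 [274. 231. 451. -35. 148. 116.]
 [275. 231. 453. -38. 150.  66.]
 [276. 231. 454. -37. 149.  39.]
 [277. 231. 456. -39. 150.  36.]
 [278. 231. 458. -40. 151.  49.]
 [274. 232. 451. -38. 148. 114.]
 [275. 232. 453. -38. 148.  65.]
 [276. 232. 454. -37. 147.  39.]
 [277. 232. 456. -38. 148.  37.]
 [278. 232. 458. -37. 148.  45.]
 [279. 232. 462. -55. 157.  57.]
 [274. 233. 451. -38. 146. 117.]
 [275. 233. 453. -40. 147.  67.]
 [276. 233. 455. -40. 147.  40.]
 [277. 233. 456. -37. 146.  36.]
 [278. 233. 458. -39. 146.  42.]
 [279. 233. 462. -54. 155.  51.]
 [274. 234. 451. -39. 144. 125.]
 [275. 234. 453. -39. 144.  71.]]
```

The lid sits about 0.8 mm too far in +x relative to the bowl. Its y agrees, and the tongue's yaw is about -8°. I'll correct x and descend in small steps while watching the forces.

```bash
cat >> h.py <<'E'
G2=np.array([.4982,-.0385])
E
python3 - <<'E'
from h import *
r.servo_line([*G2,.187],.05)
f0=telemetry.sense()["ft_force"];print(f0.round(2))
for z in(.176,.172,.168,.164,.160,.157):
    r.servo_line([*G2,z],.03)
    s=telemetry.sense();f=s["ft_force"]-f0;print(round(s["t"],2),z,s["ee_pos"].round(4),f.round(2),s["ft_torque"].round(2))
    if f[2]>3 or np.hypot(*f[:2])>4: print("stop");break
p,d=optics.grab_frame("side"); cv2.imwrite("pics/side4.png",p[:,:,::-1]); np.save("side4.npy",d)
a=p[180:320,230:400,::-1]; cv2.imwrite("pics/s4c.png",cv2.resize(a,None,fx=4.2,fy=4.2,interpolation=cv2.INTER_CUBIC))
E
```

```text
[-0.22  0.3  -0.55]
11.46 0.176 [ 0.4981 -0.0385  0.1758] [ 0.43 -0.09 -0.52] [-0.01 -0.03  0.01]
11.74 0.172 [ 0.4981 -0.0385  0.1718] [ 0.14 -0.29 -0.76] [ 0.04 -0.04 -0.01]
12.03 0.168 [ 0.498  -0.0385  0.1678] [ 0.7  -0.01  0.25] [-0.05 -0.04  0.02]
12.31 0.164 [ 0.498  -0.0385  0.1638] [ 0.35 -0.48  0.3 ] [-0.02  0.01  0.03]
12.59 0.16 [ 0.498  -0.0385  0.1598] [-0.   -0.36  0.07] [ 0.   -0.01 -0.05]
12.84 0.157 [ 0.498  -0.0385  0.1568] [ 0.97 -0.35 -0.23] [-0.08 -0.03  0.01]
```

View pics/s4c.png

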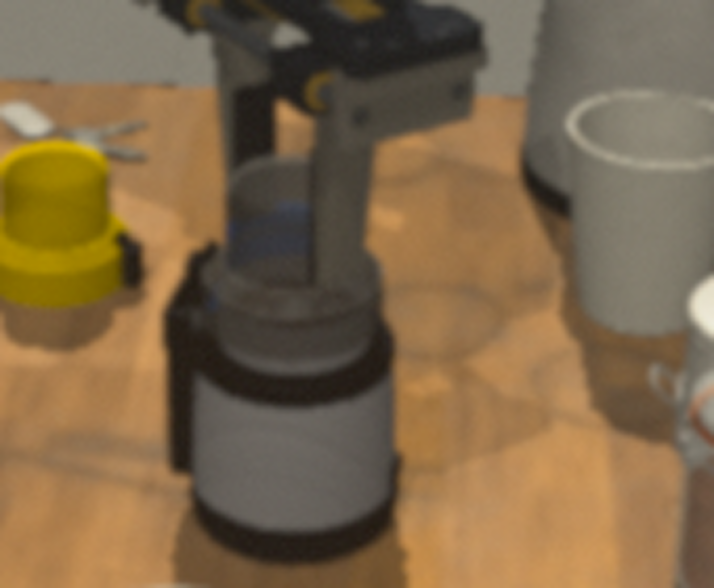

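The skirt is over the bowl (crop (290,320)) and the tongue is in the pocket at (195,290), with no contact force. Now I'll press in 1 mm steps and follow the spring's force.

```bash
cat >> h.py <<'E'
def favg(n=6):
    a=[]
    for _ in range(n):
        r.hold(.03); s=telemetry.sense(); a.append(np.r_[s["ft_force"],s["ft_torque"],s["ee_pos"]])
    return np.mean(a,0),s["t"]
E
python3 - <<'E'
from h import *
f0,t=favg();print(t,f0.round(3))
for z in(.155,.154,.153,.152,.151,.150,.149,.148):
    r.servo_line([*G2,z],.02)
    f,t=favg();df=f-f0;print(round(t,2),z,f[6:].round(4),df[:3].round(2),df[3:6].round(3))
    if df[2]>8.8 or np.hypot(*df[:2])>6: print("stop");break
E
```

```text
13.0917 [-0.056 -0.118 -0.635 -0.02  -0.021  0.005  0.498 -0.038  0.157]
13.54 0.155 [ 0.4983 -0.0385  0.1551] [0.32 0.04 0.2 ] [ 0.004 -0.081  0.014]
13.99 0.154 [ 0.4984 -0.0385  0.1541] [1.18 0.64 3.02] [ 0.097 -0.078 -0.019]
14.44 0.153 [ 0.4984 -0.0385  0.1531] [1.46 0.51 3.53] [ 0.123 -0.185 -0.042]
14.89 0.152 [ 0.4984 -0.0385  0.1521] [1.9  0.75 4.51] [ 0.131 -0.284 -0.032]
15.34 0.151 [ 0.4984 -0.0385  0.1511] [2.98 1.02 5.28] [ 0.182 -0.407 -0.068]
15.79 0.15 [ 0.4984 -0.0385  0.1501] [3.14 0.81 6.49] [ 0.19  -0.387 -0.048]
16.24 0.149 [ 0.4985 -0.0385  0.1492] [2.74 0.46 6.82] [ 0.239 -0.372 -0.058]
16.69 0.148 [ 0.4986 -0.0384  0.1483] [2.86 0.96 7.43] [ 0.266 -0.301 -0.067]
```

Run:
```python
from h import *
b=-.635
for z in(.1472,.1464,.1457):
    r.servo_line([*G2,z],.02)
    f,t=favg();print(round(t,2),z,f[6:].round(4),f[:2].round(2),(f[2]-b).round(2),f[3:6].round(3))
    if f[2]-b>9.3: break
print(telemetry.sense()["opening"])
p,d=optics.grab_frame("side"); cv2.imwrite("pics/side5.png",p[:,:,::-1]); np.save("side5.npy",d)
a=p[200:300,250:350,::-1]; cv2.imwrite("pics/s5c.png",cv2.resize(a,None,fx=6,fy=6,interpolation=cv2.INTER_CUBIC))
p,d=optics.grab_frame("top"); a=p[215:325,280:400,::-1]; cv2.imwrite("pics/t5c.png",cv2.resize(a,None,fx=5,fy=5,interpolation=cv2.INTER_CUBIC)); np.save("top5.npy",d)
```

```text
17.14 0.1472 [ 0.4986 -0.0384  0.1476] [2.68 1.02] 8.19 [ 0.276 -0.32  -0.056]
17.59 0.1464 [ 0.4985 -0.0386  0.1472] [-0.17  0.38] 14.52 [ 0.214  0.147 -0.06 ]
0.05962078282195524
```

View pics/s5c.png

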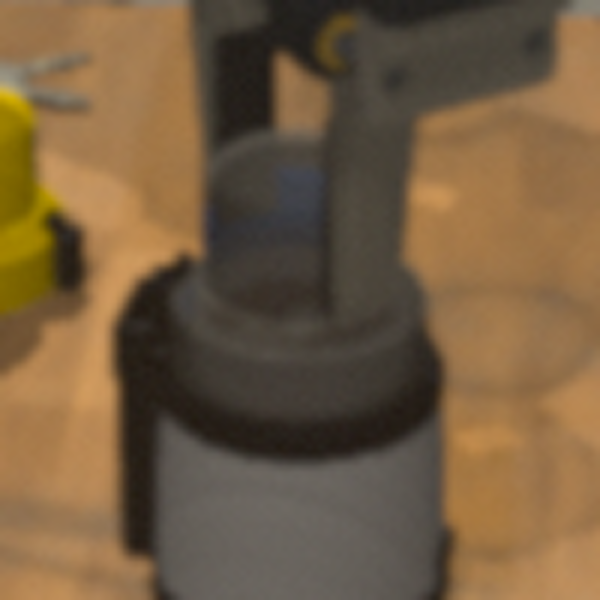

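View pics/t5c.png

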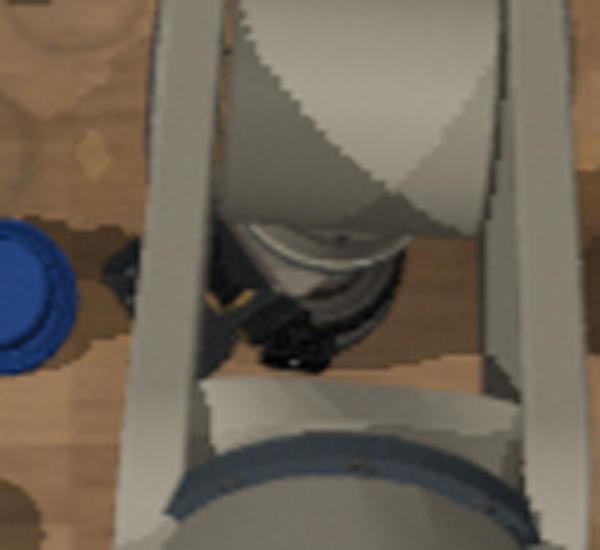

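The force step at z = 0.1472 (8.2 to 14.5 N, moment reversing) means the rim has landed on the shoulder. I'll ease off slightly to a light contact, check the lid's tilt, and hold while running.

Run:
```python
from h import *
b=-.635
r.servo_line([*G2,.1468],.02)
for _ in range(4):
    f,t=favg();print(round(t,2),f[6:].round(4),f[:2].round(2),(f[2]-b).round(2),f[3:6].round(3))
p,d=optics.grab_frame("side");W=cloud("side",d)
q=W[...,:2]-G2;rr=np.hypot(q[...,0],q[...,1])
m=(d>0)&(rr<.026)&(W[...,2]>.152)&(W[...,2]<.170)
P=W[m];A=np.c_[q[m],np.ones(m.sum())];s=np.linalg.lstsq(A,P[:,2],rcond=None)[0];print("top plane",m.sum(),s.round(4),"expected .161")
# outer edge (skirt top flare) heights, tongue top
g=p.astype(int).max(2)
e=np.array([np.cos(YG),np.sin(YG)]);x=q@e;y=q@[-e[1],e[0]]
m=(d>0)&(x<-.041)&(x>-.05)&(abs(y)<.008)&(W[...,2]>.1);print("tongue area z",np.percentile(W[m][:,2],[10,50,90]).round(4),m.sum())
```

```text
18.14 [ 0.4986 -0.0385  0.1474] [1.92 1.05] 10.91 [ 0.258 -0.094 -0.086]
18.34 [ 0.4986 -0.0385  0.1474] [1.97 0.78] 11.3 [ 0.238 -0.111 -0.096]
18.54 [ 0.4986 -0.0385  0.1474] [1.52 0.75] 10.7 [ 0.243 -0.114 -0.087]
18.74 [ 0.4986 -0.0385  0.1474] [1.71 0.99] 10.93 [ 0.236 -0.102 -0.08 ]
top plane 197 [-0.0119  0.0004  0.1595] expected .161
tongue area z [0.1101 0.2297 0.3028] 114
```

The push is a steady 11 N, and the spring slope of about 0.9 N/mm matches the switch. The lid's tilt is under 1°. I'll hold for more than four seconds and check again.

Run:
```python
from h import *
for _ in range(5):
    r.hold(1.0); f,t=favg(3);print(round(t,2),f[6:].round(4),f[:2].round(2),(f[2]+.635).round(2),round(float(telemetry.sense()["opening"]),4))
p,d=optics.grab_frame("side");cv2.imwrite("pics/side6.png",p[:,:,::-1])
a=cv2.imread("pics/side0.png");df=cv2.absdiff(a,p[:,:,::-1]).max(2)
W0=cloud("side",np.load("side0.npy"));D=abs(d-np.load("side0.npy"))
print("mug/spoon/jars region changed depth px:",((D[310:480,230:520]>.02)).sum(), ((D[200:310,385:480]>.02)).sum())
```

```text
19.89 [ 0.4986 -0.0385  0.1474] [1.71 1.49] 10.95 0.0597
20.99 [ 0.4986 -0.0385  0.1474] [2.03 0.5 ] 11.14 0.0598
22.09 [ 0.4986 -0.0385  0.1474] [1.54 0.49] 10.36 0.0594
23.19 [ 0.4986 -0.0385  0.1474] [1.73 1.21] 11.11 0.0598
24.29 [ 0.4986 -0.0385  0.1474] [1.76 0.48] 11.14 0.0594
mug/spoon/jars region changed depth px: 427 85
```

View pics/side6.png

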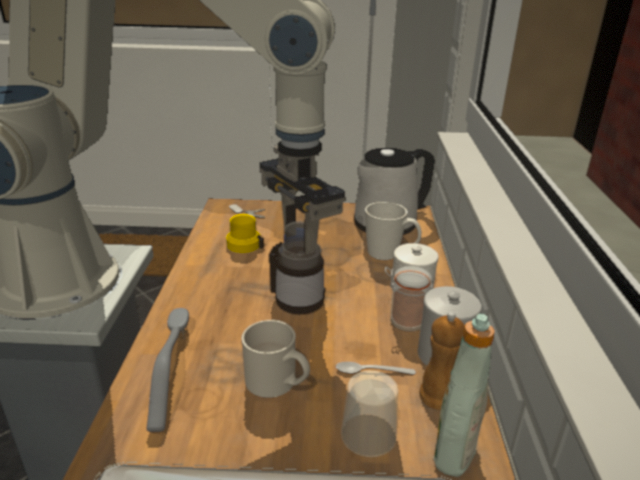

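The lid is seated on the grinder at (300,260). The mug (270,358), spoon (375,370), jars and kettle are at the same pixels as before; the depth differences are scattered and probably dropouts on edges and glass. The push held steady for over 5 s, so I'm handing the job in.

```bash
python3 -c "
from h import *
order.finish_job();print(telemetry.sense()['t'])"
```

```text
the job is handed in; nothing more can be done
the job is handed in; nothing more can be done
```

The smoked lid is on the grinder with its tongue in the pocket, and I handed the job in at about 24 s with the arm still holding it pressed down.

- **Grasp:** I gripped the dome with the jaws at about 45°. My first jaw angle would have brought the gripper's body down onto the kettle's spout, so I changed it before descending.
- **Fit:** Before lowering, I moved the lid 0.8 mm in x after comparing it with the bowl in the side view. It went over the bowl without contact, and the force then rose from the switch's 2.5 N preload at about 0.9 N per mm, as its spring should.
- **Press:** The rim landed lightly on the shoulder, with a brief peak of 14.5 N, and I eased back to about 11 N. That held steady for over 5 s.
- **Run switch:** I estimate about 7 mm of travel, against the 4.5 mm needed to run. This comes from force and height, because I could not read the switch directly.
- **Last checks:** The lid's tilt was under 1°, the grip opening stayed at 59.5 mm, and the other objects looked unmoved in the side picture. A crude depth comparison did flag some changed pixels around the mug, spoon and jars. I took these as noise on edges and glass, because the pictures matched.

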